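Seat a reel arbor in its taper socket

TASK

Take the arbor with the tall plain round hub out of the rack, stand its tapered shank loosely in the socket of the reel drive and let go of it. Then tap it straight down on its top until it is wedged and stays down by friction alone when you take the hand away: a push of about 25 N seats it, and more than about 35 N spoils the bearing. Leave the other two arbors in the rack and the rest of the bench undisturbed.

Things in the scene. Friction and masses are not known exactly. Their poses are not given: they have to be found in the camera images.
- arbor: The reel arbor to fit, bare metal, 0.12 to 0.19 kg. From below: tapered shank 60 mm long, 24 mm diameter at the collar to 12 mm near the tip (1:5), tip chamfered to 9 mm; round collar 40 mm diameter, 8 mm thick; smooth round hub 30 mm diameter, 45 mm high, flat top. Origin: centre of the collar's underside; z up the axis. It starts in one of the rack's holes, collar resting on the rack.
- arbor_top (a point): Centre of the flat top of the arbor's hub, 53 mm above the arbor's origin: the place to tap.
- socket: Reel drive, fixed: grey base plate 110 x 110 x 12 mm, on it a round aluminium bearing head 72 mm diameter with a flat top face 75 mm above the bench and the open taper socket in the middle; on its own +x side a grey block (46 mm high) and a lying black motor reaching 108 mm from the axis. Origin: centre of the base's underside, z up the socket's axis.
- socket_face (a point): Centre of the socket's mouth (29 mm across), on its axis, level with the head's top face; z up. 8 to 16 mm below it begin four hidden steel jaws (19 mm across) that form the taper; how deep they sit varies with wear and is not measured. A tip within 3 mm of the axis finds its way in. The seated collar stays 2 to 16 mm above the face and never touches it, so depth does not tell when it is seated.
- ejector_top (a point): On the axis, 40 mm below the face: top of the spring-loaded ejector pin at rest (pushes up with about 8 N). It carries a loose arbor with its collar 20 mm above the face, leaning up to 6 degrees. Pushed down, the shank meets the jaws 4 to 12 mm lower, then resists by 3 to 6 N per mm. Under 15 to 21 N it pops up again; 24 N or more held straight wedges it (a leaning one may need a second tap).
- bearing (a joint): Axial float of the bearing head on its stiff spring, in m: 0 unloaded, growing as the arbor is pushed down, about 1 mm per 15 N (beyond the first 2 N); more than 2.4 mm (about 35 N) spoils the bearing.
- rack: Fixed arbor rack: grey plate 80 x 196 mm, 12 mm thick, top 70 mm above the bench, on a leg plate at each end, with three through holes 29 mm diameter in a row along its y axis, 62 mm apart (middle one at the centre). Origin: centre of its underside on the bench.
- hex_arbor: Another arbor in the rack, to be left there: short dark hexagon head 30 mm across and 22 mm high on a 38 mm collar 6 mm thick, straight 16 mm shank. Origin: centre of the collar's underside; top 28 mm above it.
- slim_arbor: Another arbor in the rack, to be left there: slim round hub 18 mm diameter, 34 mm high, on a 36 mm collar 6 mm thick, straight 18 mm shank. Origin: centre of the collar's underside; top 40 mm above it.
- driver: Bystander: screwdriver with black handle, 170 mm long, lying along its x. Origin near its middle, underneath.
- tweezers: Bystander: steel tweezers 120 mm long, lying flat along its x. Origin: middle, on the bench.
- swab_jar: Bystander: clear jar with white cap, 52 mm diameter, 70 mm high. Origin: centre of its underside.
There are look-alikes about, which are no part of the job. Leave any blue or yellow look-alike of the arbor alone.

How it is judged:
By the outcome, as a careful person would: the job done as asked, in the order asked, and still so for the second after the job is handed in, with the robot touching nothing.
It also fails if it takes over 54 s, if anything falls off the work surface, if the arm or the gripper's body presses on something with over 40 N, if the wrist force passes 120 N, or if a joint passes its speed limit or range.

ROBOT

A 6-joint arm with a two-finger parallel gripper is mounted at the origin on the work surface. World frame = base frame: x ahead of the robot, y to its left, z up, the work surface at z = 0. Lengths are in m, angles in rad, forces in N, time in s.
With the tool pointing down it reaches from about 0.25 to 0.85 m from the base axis. Payload 12.5 kg.
Tool frame: the origin (TCP) lies on the centre line of the jaws, within the pads' length; the fingertips stand manip.nose_length ahead of it and the grasp point (between the pads) lies 11 mm behind it (manip.nose_length is the distance from the TCP to the fingertips, in m); z points along the fingers, y is the line along which they close (so a half turn about z gives the same grasp; the last joint's range is limited). The gripper opens to 93 mm and grips with 3 to 60 N. Pads are 15 mm wide; open, the fingers measure 128 mm over their backs; the gripper's body (75 mm by 188 mm) begins 65 mm behind the grasp point.
Start: joints at [1.024, 0.351, 1.652, -0, 1.139, -0.085], TCP at [0.245, 0.492, 0.227] pointing down, gripper open.
Joint ranges: [-2.75, 2.75], [-0.79, 2.1], [0.01, 2.65], [-1.57, 4.71], [0.07, 3.14], [-2.87, 2.87]. Speed limits (rad/s): [2.22, 2.22, 2.79, 3.14, 3.14, 3.14].

INTERFACE

Orientations are given as a rotation vector (axis times angle).
In Python, from rig import read_state, eyes, order, finder, manip gives the robot as it stands.
- The arm moves only by the shell command python3 -m crank 'ROWS' [OPENING] [FORCE]. ROWS is JSON, a list of rows, each an object of numbers: "x", "y", "z": the shift along the tool's x, y, z normalised to -1 to 1, where 1 is 60 cm; "ax", "ay", "az": the turn, a rotation vector about the tool's x, y, z normalised to -1 to 1, where 1 is 360 degrees. In form: [{"x": .., "y": .., "z": .., "ax": .., "ay": .., "az": ..}, ...]. A call has 1 to 12 rows; each row is the pose to reach, as a shift and turn from the pose commanded when the call began, along the tool's axes at that moment, turning the shorter way round; what a row does not reach only later rows make up. A row lasts 1/10 s, in which the tool goes at most 50 mm and 8.59 degrees, less where a joint would pass 70% of its speed; a pose out of reach is approached as far as the arm can. A call with a number of a shift or a turn outside -1 to 1 is refused whole. A call with a gripper value outside its range is refused whole. OPENING is the opening, from 0 (shut) to 1 (fully open), set as the call begins (- or left out, the last holds). The fingers move at their own pace and stop on an object; FORCE is the grip in N (left out, the last holds). Time passes only in rows, so rows that repeat a pose let the fingers close. It gives the time, the measured TCP pose, the force, the opening and the grip force at its end, in the units of the state.
- read_state(): the state, without advancing time (a new reading comes with each control period).
- eyes.capture(name): name is "scene" or "side" or "wrist"; returns a dict with "img" (420x560x3 uint8, red, green, blue), "fx", "fy", "cx", "cy" (pixels), "R" (3x3) and "t" (3): a world point X has camera coordinates R X + t; the wrist camera has in their place "mount" (4x4, takes a point from camera to tool coordinates, whose origin is the TCP and whose axes are the flange's). Camera axes: x right, y down, z forward; pixel columns grow to the right and rows downward; lengths in m; the calibration is good to about 2 mm. A picture is of the moment at which its call begins: read the wrist's pose just before it. There is no depth.
- order.close_job(): hands the job in; it is judged then, once.
Trained networks look in the newest picture that a camera, given by its name, has taken for a name from the list of things; names that differ only in an ending like _2 or _b are one class to them, and where a whole thing is asked for, a point or a joint stands for the part that bears it (a point fixed in the world has none). Each returns a list of dicts, best first, with "conf" (0 to 1); they miss things now and then, are a little off and sometimes report something else, mostly with a low value. They report only what shows in the picture. A call takes as long as a camera call. They do not tell look-alikes from the thing itself.
- finder.recognise(camera, target): "box" ([left, top, right, bottom] as shares, 0 to 1, of the picture: columns of its width, rows of its height, round what is visible of it).
- finder.place_of(camera, target): "location" ([row, column] as shares, 0 to 1, of the picture: columns of its width, rows of its height: a listed point, or the origin of a listed thing).
The state is a dict: "clock": time; "qpos": joint angles; "qvel": joint speeds; "effort": joint torques, N m; "position": TCP position; "tcp_rot": TCP orientation; "force": force on the tool from outside, world axes, zero at the start; "torque": the same for the moment, N m; "grip_width": opening from 0.0 (shut) to 1.0 (fully open); "gripper_force": force on a finger pad.
Only numpy, scipy, OpenCV 4.12 (cv2) and the standard library are available. Lean on these libraries where they do the work, as an engineer would, in place of code of your own. Each camera call takes 0.05 s, during which the arm holds its last target. There are 200 camera calls.

## Working session

There is one attempt and no reset: what is moved stays moved. The work goes in short steps, Python scripts to look and compute and a shell command to move; the robot and the scene stay as the last step left them, time stands still between calls to the robot, and variables do not carry over. Pictures are saved under pics/ and viewed, at most 10 in all, crops included, and the job is handed in when it is done.

```bash
mkdir -p pics; cat > h.py <<'E'
import numpy as np, cv2
from rig import read_state, eyes, order, finder, manip
from scipy.spatial.transform import Rotation as Ro
def pose():
    s=read_state(); return np.array(s['position']),Ro.from_rotvec(s['tcp_rot']).as_matrix()
def ray(c,px,P=None):
    d=np.array([(px[0]-c['cx'])/c['fx'],(px[1]-c['cy'])/c['fy'],1.])
    if 'R' in c:
        R=np.array(c['R']); return -R.T@np.array(c['t']), R.T@d
    p,T=P; M=np.array(c['mount']); return T@M[:3,3]+p, T@(M[:3,:3]@d)
def onz(c,px,z,P=None):
    o,d=ray(c,px,P); return o+d*(z-o[2])/d[2]
E
python3 - <<'E'
from h import *
print(read_state(), manip.nose_length)
ims=[]
for n in ('scene','side'):
    c=eyes.capture(n); cv2.imwrite(f'pics/{n}.png',c['img'][...,::-1]); 
    for t in ('arbor','hex_arbor','slim_arbor','socket','rack','arbor_top','socket_face'):
        for r in finder.place_of(n,t)[:3]:
            px=(r['location'][1]*560,r['location'][0]*420)
            z={'arbor':.07,'hex_arbor':.07,'slim_arbor':.07,'arbor_top':.123,'socket_face':.075}.get(t,0)
            print(n,t,round(r['conf'],2),np.round(px),np.round(onz(c,px,z),3))
E
```

```text
{'clock': 0.0, 'qpos': array([ 1.02441120e+00,  3.51225951e-01,  1.65238634e+00, -6.86458216e-06,
        1.13911627e+00, -8.46147669e-02]), 'qvel': array([-0.0020538 ,  0.00038472,  0.00012033, -0.00149675, -0.00136097,
       -0.00039025]), 'effort': array([ 6.56819084e-04, -4.97325611e+01, -2.85254574e+01,  6.98930165e-02,
        2.57160718e-02, -8.08745813e-05]), 'position': array([0.24486161, 0.49212687, 0.22612141]), 'tcp_rot': array([-7.18836075e-01, -3.05789126e+00,  1.69905263e-03]), 'force': array([-0.14725481,  0.0740815 ,  0.32290853]), 'torque': array([-0.01120875, -0.03697197, -0.00432621]), 'gripper_force': 0.0, 'grip_width': 0.9993867532174557} 0.008
scene arbor 0.88 [208. 175.] [ 0.613 -0.204  0.07 ]
scene arbor 0.76 [200. 155.] [ 0.607 -0.296  0.07 ]
scene arbor 0.66 [275. 146.] [ 0.393 -0.238  0.07 ]
scene hex_arbor 0.53 [247. 165.] [ 0.503 -0.195  0.07 ]
scene socket 0.55 [311. 281.] [ 0.508  0.181 -0.   ]
scene rack 0.96 [248. 182.] [ 0.5 -0.2  0. ]
scene arbor_top 0.74 [239. 135.] [ 0.493 -0.264  0.123]
scene arbor_top 0.73 [257. 117.] [ 0.408 -0.322  0.123]
scene arbor_top 0.64 [273. 131.] [ 0.395 -0.24   0.123]
scene socket_face 0.76 [307. 262.] [0.517 0.173 0.075]
side arbor 0.65 [374. 251.] [ 0.632 -0.206  0.07 ]
side arbor 0.64 [351. 342.] [ 0.392 -0.34   0.07 ]
side arbor 0.63 [314. 317.] [ 0.386 -0.258  0.07 ]
side hex_arbor 0.87 [330. 271.] [ 0.506 -0.186  0.07 ]
side slim_arbor 0.64 [314. 259.] [ 0.509 -0.137  0.07 ]
side socket 0.72 [229. 218.] [0.526 0.205 0.   ]
side rack 0.62 [326. 297.] [ 0.5  -0.19  0.  ]
side arbor_top 0.95 [314. 294.] [ 0.386 -0.253  0.123]
side arbor_top 0.75 [355. 318.] [ 0.396 -0.337  0.123]
side arbor_top 0.7 [417. 266.] [ 0.594 -0.329  0.123]
side socket_face 0.75 [233. 200.] [0.523 0.178 0.075]
```

View pics/scene.png

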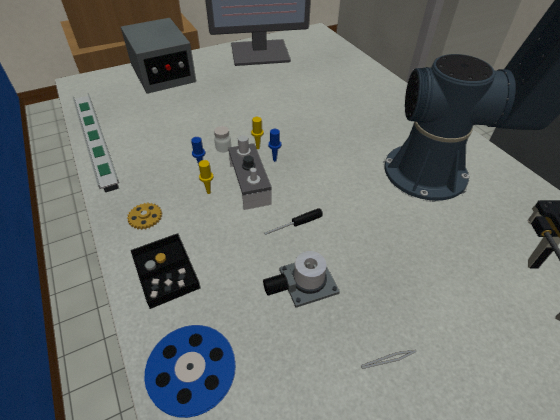

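View pics/side.png

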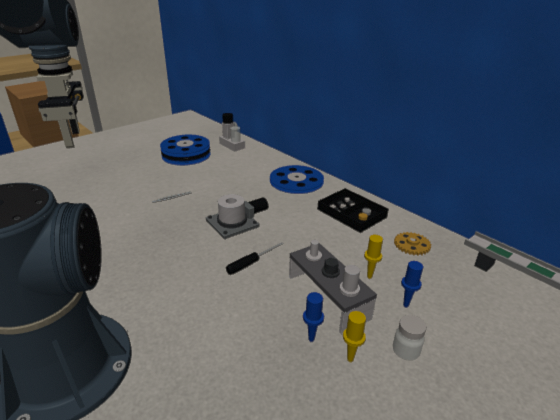

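The scene view shows the bare-metal rack at about (248,180), with the tall plain hub at its far end (243,143). The hex arbor is in the middle, the slim one at the near end (253,175). Blue and yellow decoys stand around the rack at (198,150), (205,175), (257,130) and (275,145). The side view agrees: the tall hub is at (351,275), next to the jar (409,337), and the socket is at (232,208).

```bash
cat >> h.py <<'E'
def plan(target,ydir=None):
    """print shift (norm) and turn (norm) to bring TCP to target, tool down, y axis along ydir"""
    p,T=pose(); d=T.T@(np.array(target)-p)/.6
    out=dict(zip('xyz',np.round(d,4)))
    if ydir is not None:
        y=np.array([ydir[0],ydir[1],0.]);y/=np.linalg.norm(y)
        for s in (1,-1):
            G=np.column_stack([np.cross(s*y,[0,0,-1]),s*y,[0,0,-1]])
            a=Ro.from_matrix(T.T@G).as_rotvec()/(2*np.pi); print('turn',np.round(a,4))
    print('shift',out,'rows~',np.linalg.norm(np.array(target)-p)/.05)
E
python3 - <<'E'
from h import *
p,T=pose(); print(T.round(3))
c=eyes.capture('side'); s=eyes.capture('scene')
print(onz(c,(351,268),.123),onz(s,(244,141),.123),'mount',np.round(c.get('mount',0),3))
print(np.round(eyes.capture('wrist')['mount'],3))
for r in finder.place_of('side','swab_jar')[:2]: print(r, onz(c,(r['location'][1]*560,r['location'][0]*420),0))
plan((.49,-.22,.30),(1,0))
E
```

```text
[[-0.895  0.446  0.   ]
 [ 0.446  0.895  0.   ]
 [ 0.     0.    -1.   ]]
[ 0.49236376 -0.24820412  0.123     ] [ 0.49023946 -0.23454559  0.123     ] mount 0
[[ 0.001 -0.967 -0.257  0.071]
 [ 1.     0.001  0.     0.001]
 [ 0.    -0.257  0.967 -0.158]
 [ 0.     0.     0.     1.   ]]
{'location': [0.8333, 0.7234], 'conf': 0.72} [ 0.50846322 -0.3837377   0.        ]
{'location': [0.5052, 0.4163], 'conf': 0.41} [0.55455243 0.22477771 0.        ]
turn [-0.      0.      0.1765]
turn [-0.     -0.     -0.3235]
shift {'x': np.float64(-0.8946), 'y': np.float64(-0.881), 'z': np.float64(-0.1223)} rows~ 15.137858665256909
```

```bash
python3 -c "
from h import *
plan((.52,.175,.30),(1,0))"
```

```text
turn [-0.      0.      0.1765]
turn [-0.     -0.     -0.3235]
shift {'x': np.float64(-0.646), 'y': np.float64(-0.2693), 'z': np.float64(-0.1223)} rows~ 8.525955987032203
```

```bash
R='x'; python3 -m crank '[{"x":-0.646,"y":-0.269,"z":-0.122,"az":0.1765},{"x":-0.646,"y":-0.269,"z":-0.122,"az":0.1765},{"x":-0.646,"y":-0.269,"z":-0.122,"az":0.1765},{"x":-0.646,"y":-0.269,"z":-0.122,"az":0.1765},{"x":-0.646,"y":-0.269,"z":-0.122,"az":0.1765},{"x":-0.646,"y":-0.269,"z":-0.122,"az":0.1765},{"x":-0.646,"y":-0.269,"z":-0.122,"az":0.1765},{"x":-0.646,"y":-0.269,"z":-0.122,"az":0.1765},{"x":-0.646,"y":-0.269,"z":-0.122,"az":0.1765},{"x":-0.646,"y":-0.269,"z":-0.122,"az":0.1765},{"x":-0.646,"y":-0.269,"z":-0.122,"az":0.1765},{"x":-0.646,"y":-0.269,"z":-0.122,"az":0.1765}]' 1 20
python3 - <<'E'
from h import *
P=pose(); c=eyes.capture('wrist'); cv2.imwrite('pics/w1.png',c['img'][...,::-1])
for t in ('socket_face','ejector_top'):
    for r in finder.place_of('wrist',t)[:2]:
        px=(r['location'][1]*560,r['location'][0]*420); print(t,r['conf'],px,onz(c,px,.075,P))
g=cv2.cvtColor(c['img'],cv2.COLOR_RGB2GRAY)
h=cv2.HoughCircles(cv2.medianBlur(g,3),cv2.HOUGH_GRADIENT,1,10,param1=100,param2=30,minRadius=12,maxRadius=90)
if h is not None:
    for q in h[0][:6]: print(q, onz(c,q[:2],.075,P))
print(P[0]); plan((.49,-.22,.28),(1,0))
E
```

```text
[0.24501696 0.49238112 0.22662854]
turn [-0.      0.      0.1765]
turn [-0.     -0.     -0.3235]
shift {'x': np.float64(-0.8945), 'y': np.float64(-0.881), 'z': np.float64(-0.0889)} rows~ 15.104224238631076$[0]: bad value
```

View pics/w1.png

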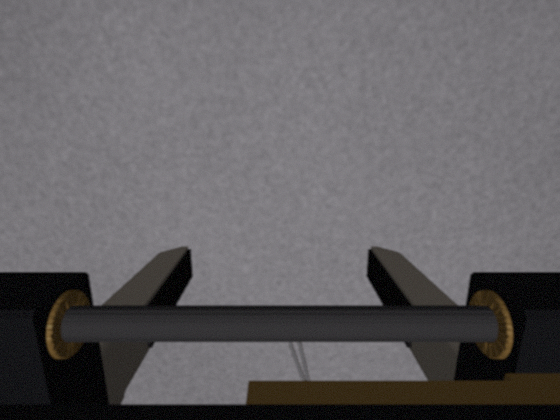

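The wrist picture shows only bench: the move was refused, and the fingers hide everything below row 250. The target should therefore lie about 6 cm towards tool +x. I'll give all six keys in each row.

```bash
python3 -c "
from h import *
plan((.52,.115,.30),(1,0))"
```

```text
turn [-0.      0.      0.1765]
turn [-0.     -0.     -0.3235]
shift {'x': np.float64(-0.6905), 'y': np.float64(-0.3589), 'z': np.float64(-0.1223)} rows~ 9.453276370234734
```

```bash
python3 -m crank '[{"x":-0.69,"y":-0.36,"z":-0.122,"ax":0,"ay":0,"az":0.1765},{"x":-0.69,"y":-0.36,"z":-0.122,"ax":0,"ay":0,"az":0.1765},{"x":-0.69,"y":-0.36,"z":-0.122,"ax":0,"ay":0,"az":0.1765},{"x":-0.69,"y":-0.36,"z":-0.122,"ax":0,"ay":0,"az":0.1765},{"x":-0.69,"y":-0.36,"z":-0.122,"ax":0,"ay":0,"az":0.1765},{"x":-0.69,"y":-0.36,"z":-0.122,"ax":0,"ay":0,"az":0.1765},{"x":-0.69,"y":-0.36,"z":-0.122,"ax":0,"ay":0,"az":0.1765},{"x":-0.69,"y":-0.36,"z":-0.122,"ax":0,"ay":0,"az":0.1765},{"x":-0.69,"y":-0.36,"z":-0.122,"ax":0,"ay":0,"az":0.1765},{"x":-0.69,"y":-0.36,"z":-0.122,"ax":0,"ay":0,"az":0.1765},{"x":-0.69,"y":-0.36,"z":-0.122,"ax":0,"ay":0,"az":0.1765},{"x":-0.69,"y":-0.36,"z":-0.122,"ax":0,"ay":0,"az":0.1765}]' 1 20
python3 - <<'E'
from h import *
P=pose(); c=eyes.capture('wrist'); cv2.imwrite('pics/w2.png',c['img'][...,::-1])
for t in ('socket_face','ejector_top'):
    for r in finder.place_of('wrist',t)[:2]:
        px=(r['location'][1]*560,r['location'][0]*420); print(t,r['conf'],px,onz(c,px,.075,P))
g=cv2.cvtColor(c['img'],cv2.COLOR_RGB2GRAY)
h=cv2.HoughCircles(cv2.medianBlur(g,3),cv2.HOUGH_GRADIENT,1,10,param1=100,param2=30,minRadius=12,maxRadius=90)
if h is not None:
    for q in h[0][:6]: print(q, onz(c,q[:2],.075,P))
print(P[0]); plan((.49,-.30,.28),(1,0))
E
```

```text
clock: 2.35
position: [0.5191, 0.1146, 0.2996]
tcp_rot: [-2.222, -2.22, 0.0]
force: [0.1, 0.8, -0.6]
grip_width: 1.001
gripper_force: 0.0
socket_face 0.96 (274.176, 133.686) [0.51442533 0.17616372 0.075     ]
ejector_top 0.78 (277.87199999999996, 130.70399999999998) [0.51851483 0.17936892 0.075     ]
[278.5 128.5  34.6] [0.519208   0.18172785 0.075     ]
[541.5  73.5  32.2] [0.79747902 0.2382713  0.075     ]
[529.5  64.5  30.1] [0.78310522 0.24708521 0.075     ]
[269.5 133.5  38.3] [0.50925496 0.17636183 0.075     ]
[519.5  62.5  39.2] [0.77224086 0.24902688 0.075     ]
[529.5  74.5  21.3] [0.78497859 0.23728122 0.075     ]
[0.51912995 0.11464989 0.2995708 ]
turn [-0.0001 -0.      0.0002]
turn [ 0.000e+00 -1.000e-04 -4.998e-01]
shift {'x': np.float64(-0.6925), 'y': np.float64(-0.0488), 'z': np.float64(0.0328)} rows~ 8.340071520096393
```

View pics/w2.png

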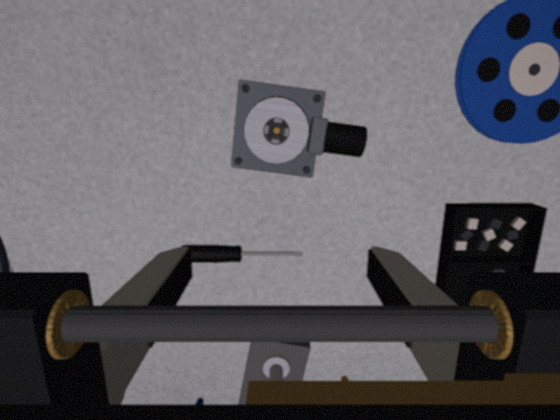

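The wrist picture shows the drive from above, with the head centre and mouth at about (277,130), and the motor to the right.

```bash
cat >> h.py <<'E'
def disc(c,near,thr,rmin,rmax):
    g=cv2.GaussianBlur(cv2.cvtColor(c['img'],cv2.COLOR_RGB2GRAY),(3,3),0)
    for t in thr:
        cs,_=cv2.findContours((g>t).astype(np.uint8),cv2.RETR_LIST,cv2.CHAIN_APPROX_NONE)
        for k in cs:
            if len(k)<20: continue
            (x,y),(a,b),_=cv2.fitEllipse(cv2.convexHull(k)) if len(cv2.convexHull(k))>5 else ((0,0),(0,0),0)
            if rmin<a/2<=b/2<rmax and np.hypot(x-near[0],y-near[1])<15: yield t,x,y,a/2,b/2
E
python3 - <<'E'
from h import *
P=pose(); c=eyes.capture('wrist')
for e in disc(c,(277,130),range(100,200,10),8,45): print(np.round(e,1), onz(c,e[1:3],.075,P).round(4))
E
python3 -m crank '[{"x":-0.695,"y":-0.049,"z":0.033,"ax":0,"ay":0,"az":0},{"x":-0.695,"y":-0.049,"z":0.033,"ax":0,"ay":0,"az":0},{"x":-0.695,"y":-0.049,"z":0.033,"ax":0,"ay":0,"az":0},{"x":-0.695,"y":-0.049,"z":0.033,"ax":0,"ay":0,"az":0},{"x":-0.695,"y":-0.049,"z":0.033,"ax":0,"ay":0,"az":0},{"x":-0.695,"y":-0.049,"z":0.033,"ax":0,"ay":0,"az":0},{"x":-0.695,"y":-0.049,"z":0.033,"ax":0,"ay":0,"az":0},{"x":-0.695,"y":-0.049,"z":0.033,"ax":0,"ay":0,"az":0},{"x":-0.695,"y":-0.049,"z":0.033,"ax":0,"ay":0,"az":0},{"x":-0.695,"y":-0.049,"z":0.033,"ax":0,"ay":0,"az":0},{"x":-0.695,"y":-0.049,"z":0.033,"ax":0,"ay":0,"az":0},{"x":-0.695,"y":-0.049,"z":0.033,"ax":0,"ay":0,"az":0}]'
python3 - <<'E'
from h import *
P=pose(); c=eyes.capture('wrist'); cv2.imwrite('pics/w3.png',c['img'][...,::-1])
for t,z in (('arbor_top',.123),('arbor',.07),('hex_arbor',.07),('slim_arbor',.07)):
    for r in finder.place_of('wrist',t)[:5]:
        px=(r['location'][1]*560,r['location'][0]*420); print(t,r['conf'],np.round(px),onz(c,px,z,P).round(4))
E
```

```text
[100.  276.3 131.4  13.6  14. ] [0.5163 0.1795 0.075 ]
[100.  276.3 131.   32.3  33.1] [0.5162 0.1799 0.075 ]
[110.  276.4 131.4  14.1  14.4] [0.5164 0.1795 0.075 ]
[110.  276.3 130.9  31.9  32.7] [0.5163 0.18   0.075 ]
[120.  276.4 131.4  14.5  14.9] [0.5164 0.1795 0.075 ]
[120.  276.3 130.9  31.5  32.2] [0.5163 0.18   0.075 ]
[130.  276.4 131.4  15.   15.5] [0.5164 0.1795 0.075 ]
[130.  276.4 130.9  31.   31.7] [0.5164 0.1801 0.075 ]
[140.  276.5 131.   30.1  30.3] [0.5165 0.1799 0.075 ]
clock: 3.75
position: [0.4905, -0.3007, 0.2802]
tcp_rot: [-2.219, -2.223, -0.0]
force: [-0.2, 0.3, -0.3]
grip_width: 1.004
gripper_force: 0.0
arbor_top 0.89 [278. 147.] [ 0.4907 -0.2496  0.123 ]
arbor_top 0.88 [395. 213.] [ 0.6035 -0.3117  0.123 ]
arbor_top 0.83 [199. 231.] [ 0.4132 -0.3305  0.123 ]
arbor_top 0.74 [426. 101.] [ 0.6219 -0.2083  0.123 ]
arbor_top 0.71 [172. 145.] [ 0.3931 -0.2475  0.123 ]
arbor 0.88 [401. 104.] [ 0.6175 -0.208   0.07  ]
arbor 0.79 [208. 214.] [ 0.411  -0.3273  0.07  ]
arbor 0.75 [278. 145.] [ 0.4906 -0.2512  0.07  ]
arbor 0.75 [383. 204.] [ 0.6082 -0.3151  0.07  ]
arbor 0.68 [188. 142.] [ 0.3935 -0.2481  0.07  ]
hex_arbor 0.71 [293.  84.] [ 0.5058 -0.1895  0.07  ]
slim_arbor 0.56 [304.  18.] [ 0.515  -0.1288  0.07  ]
```

View pics/w3.png

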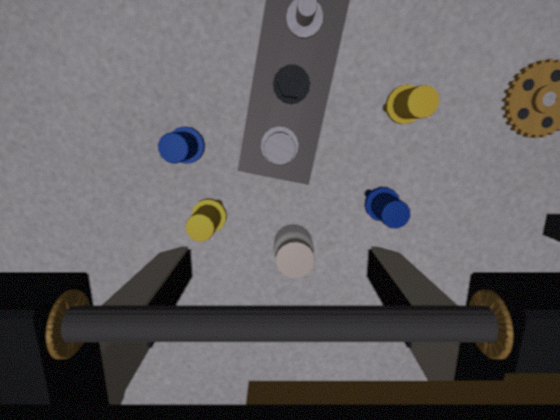

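The wrist picture shows the bare tall arbor at (279,146). The hex arbor is at (292,84), the slim one at (304,15), the jar at (295,250), and the decoys are clear at both sides. I'll go down with a part opening, fingers closing along world x.

```bash
python3 -m crank '[{"x":0.084,"y":0,"z":0,"ax":0,"ay":0,"az":0},{"x":0.084,"y":0,"z":0.07,"ax":0,"ay":0,"az":0},{"x":0.084,"y":0,"z":0.14,"ax":0,"ay":0,"az":0},{"x":0.084,"y":0,"z":0.20,"ax":0,"ay":0,"az":0},{"x":0.084,"y":0,"z":0.24,"ax":0,"ay":0,"az":0},{"x":0.084,"y":0,"z":0.27,"ax":0,"ay":0,"az":0},{"x":0.084,"y":0,"z":0.295,"ax":0,"ay":0,"az":0},{"x":0.084,"y":0,"z":0.307,"ax":0,"ay":0,"az":0},{"x":0.084,"y":0,"z":0.314,"ax":0,"ay":0,"az":0},{"x":0.084,"y":0,"z":0.314,"ax":0,"ay":0,"az":0}]' 0.6
python3 -m crank '[{"x":0,"y":0,"z":0,"ax":0,"ay":0,"az":0},{"x":0,"y":0,"z":0,"ax":0,"ay":0,"az":0},{"x":0,"y":0,"z":0,"ax":0,"ay":0,"az":0},{"x":0,"y":0,"z":0,"ax":0,"ay":0,"az":0},{"x":0,"y":0,"z":0,"ax":0,"ay":0,"az":0},{"x":0,"y":0,"z":0,"ax":0,"ay":0,"az":0},{"x":0,"y":0,"z":0,"ax":0,"ay":0,"az":0}]' 0.2 25
```

```text
clock: 5.0
position: [0.4901, -0.252, 0.0917]
tcp_rot: [2.221, 2.222, 0.0]
force: [0.2, -0.4, -0.6]
grip_width: 0.6
gripper_force: 0.0
clock: 5.7
position: [0.4902, -0.2521, 0.0919]
tcp_rot: [2.221, 2.221, 0.0]
force: [-1.4, 1.1, 5.7]
grip_width: 0.321
gripper_force: 25.0
```

```bash
python3 -m crank '[{"x":0,"y":0,"z":-0.03,"ax":0,"ay":0,"az":0},{"x":0,"y":0,"z":-0.08,"ax":0,"ay":0,"az":0},{"x":0,"y":0,"z":-0.14,"ax":0,"ay":0,"az":0},{"x":0,"y":0,"z":-0.2,"ax":0,"ay":0,"az":0},{"x":0.06,"y":0.01,"z":-0.215,"ax":0,"ay":0,"az":0},{"x":0.13,"y":0.02,"z":-0.215,"ax":0,"ay":0,"az":0},{"x":0.21,"y":0.03,"z":-0.215,"ax":0,"ay":0,"az":0},{"x":0.29,"y":0.0435,"z":-0.215,"ax":0,"ay":0,"az":0},{"x":0.37,"y":0.0435,"z":-0.215,"ax":0,"ay":0,"az":0},{"x":0.45,"y":0.0435,"z":-0.215,"ax":0,"ay":0,"az":0},{"x":0.53,"y":0.0435,"z":-0.215,"ax":0,"ay":0,"az":0},{"x":0.6,"y":0.0435,"z":-0.215,"ax":0,"ay":0,"az":0}]'
python3 - <<'E'
from h import *
P=pose(); c=eyes.capture('wrist'); cv2.imwrite('pics/w4.png',c['img'][...,::-1])
print(P[0],read_state()['grip_width'],read_state()['force'])
for e in disc(c,(280,150),range(100,180,10),8,60): print(np.round(e,1), onz(c,e[1:3],.075,P).round(4))
for r in finder.place_of('wrist','socket_face')[:2]:
    px=(r['location'][1]*560,r['location'][0]*420); print(r['conf'],np.round(px),onz(c,px,.075,P).round(4))
plan((.5164,.178,.215),(1,0))
E
```

```text
clock: 6.9
position: [0.5154, 0.1102, 0.2202]
tcp_rot: [-2.22, -2.222, 0.001]
force: [0.7, -0.4, -1.1]
grip_width: 0.318
gripper_force: 25.0
[0.5154438  0.11017291 0.22024619] 0.3193842305697825 [-1.1146097   4.08626341 -2.20154271]
0.7 [280. 128.] [0.5167 0.1786 0.075 ]
turn [-0.0001 -0.0001  0.0007]
turn [ 2.000e-04 -2.000e-04 -4.993e-01]
shift {'x': np.float64(0.1101), 'y': np.float64(0.0021), 'z': np.float64(0.0087)} rows~ 1.3251143219859092
```

View pics/w4.png

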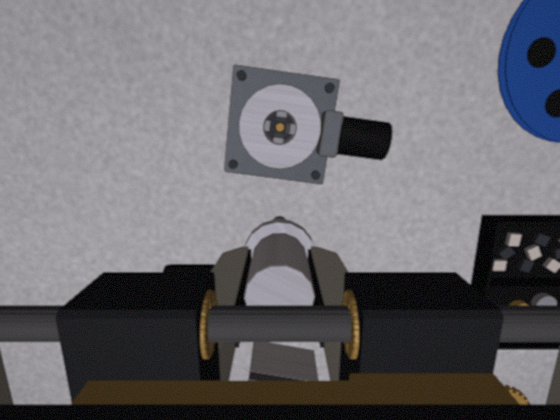

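The arbor hangs straight between the pads, with its shank tip at (280,218). The drive head centre is at (280,126).

```bash
python3 - <<'E'
from h import *
P=pose(); c=eyes.capture('wrist'); print(P[0])
print('tip',onz(c,(280,218),P[0][2]-.081,P), 'tip at -.083', onz(c,(280,218),P[0][2]-.083,P),'face',onz(c,(280,126.5),.075,P))
g=cv2.cvtColor(c['img'],cv2.COLOR_RGB2GRAY)
cv2.imwrite('pics/tip.png',cv2.resize(c['img'][80:300,200:360,::-1],None,fx=3,fy=2.7,interpolation=2))
plan((.5164,.178,.185),(1,0))
E
```

```text
[0.51542182 0.11195327 0.22016645]
tip [0.51692835 0.11692328 0.13916645] tip at -.083 [0.51693475 0.11636403 0.13716645] face [0.51662606 0.18182218 0.075     ]
turn [-0.0002  0.      0.0006]
turn [-0.000e+00 -3.000e-04 -4.994e-01]
shift {'x': np.float64(0.1135), 'y': np.float64(0.0019), 'z': np.float64(0.0585)} rows~ 1.5326204816051618
```

View pics/tip.png

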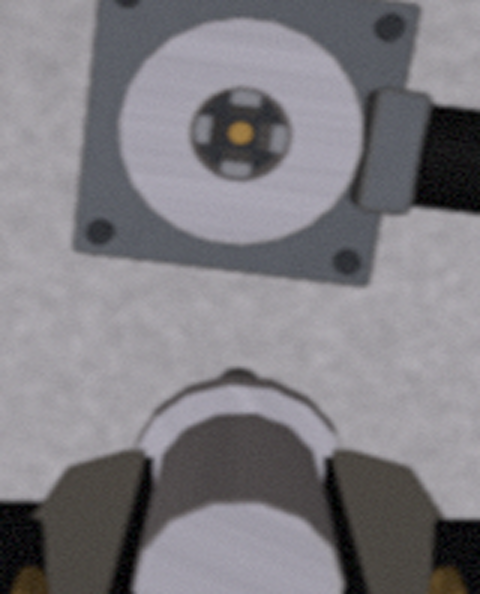

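The crop puts the mouth at about (280,129) and the tip in line at about (279.5,216), so the move is almost pure tool x. I'll move over the socket, go part way down, and check with the side camera.

```bash
python3 -m crank '[{"x":0.07,"y":0,"z":0,"ax":0,"ay":0,"az":0},{"x":0.111,"y":0,"z":0,"ax":0,"ay":0,"az":0},{"x":0.111,"y":0,"z":0.04,"ax":0,"ay":0,"az":0},{"x":0.111,"y":0,"z":0.085,"ax":0,"ay":0,"az":0},{"x":0.111,"y":0,"z":0.085,"ax":0,"ay":0,"az":0},{"x":0.111,"y":0,"z":0.085,"ax":0,"ay":0,"az":0}]'
python3 - <<'E'
from h import *
P=pose(); print(P[0])
tip=P[0]+[.0,.0005,-.081]
for n in('scene','side'):
    c=eyes.capture(n)
    f=lambda X:(lambda v:(c['fx']*v[0]/v[2]+c['cx'],c['fy']*v[1]/v[2]+c['cy']))(np.array(c['R'])@X+c['t'])
    u,v=f(tip); print(n,'pred tip',u,v,'pred face at axis',f(tip*[1,1,0]+[0,0,.075]))
    u,v=int(u),int(v); cr=c['img'][v-45:v+45,u-45:u+45,::-1]
    cv2.imwrite(f'pics/c_{n}.png',cr)
    for r in finder.place_of(n,'socket_face')[:1]: print(r['conf'],r['location'][1]*560,r['location'][0]*420)
a=[cv2.resize(cv2.imread(f'pics/c_{n}.png'),(400,400),interpolation=2) for n in('scene','side')]
cv2.imwrite('pics/cc.png',np.hstack(a))
E
```

```text
clock: 7.65
position: [0.5163, 0.1737, 0.1699]
tcp_rot: [-2.222, -2.22, 0.001]
force: [0.4, 0.7, -0.7]
grip_width: 0.315
gripper_force: 25.0
[0.51627654 0.17374496 0.1698988 ]
scene pred tip 308.6171616177056 258.3402691522314 pred face at axis (np.float64(308.22185627344356), np.float64(261.98504580562826))
0.57 306.37600000000003 264.012
side pred tip 231.46453851540323 196.2866198576812 pred face at axis (np.float64(231.69108989821046), np.float64(200.82311850675725))
0.63 231.728 197.60999999999999
```

View pics/cc.png

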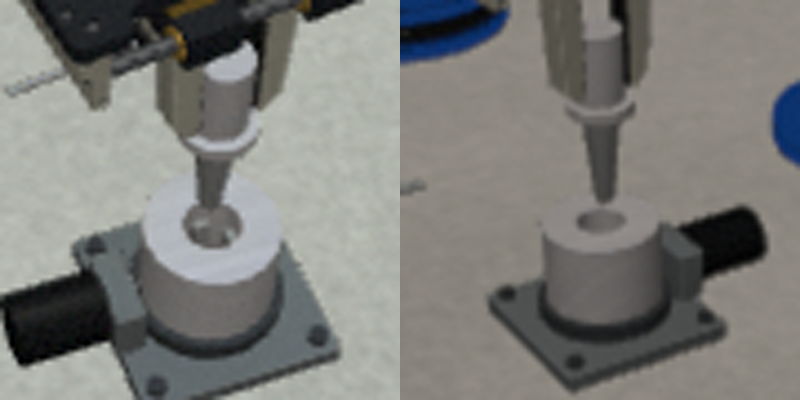

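Both crops show the tip just above the mouth. It is short in +y by about 4 mm, which agrees with the measured TCP. I'll correct that and insert.

```bash
python3 -m crank '[{"x":0.0067,"y":0,"z":0,"ax":0,"ay":0,"az":0},{"x":0.0067,"y":0,"z":0.01,"ax":0,"ay":0,"az":0},{"x":0.0067,"y":0,"z":0.02,"ax":0,"ay":0,"az":0},{"x":0.0067,"y":0,"z":0.035,"ax":0,"ay":0,"az":0},{"x":0.0067,"y":0,"z":0.05,"ax":0,"ay":0,"az":0},{"x":0.0067,"y":0,"z":0.06,"ax":0,"ay":0,"az":0},{"x":0.0067,"y":0,"z":0.06,"ax":0,"ay":0,"az":0}]'
python3 -m crank '[{"x":0,"y":0,"z":0.008,"ax":0,"ay":0,"az":0},{"x":0,"y":0,"z":0.016,"ax":0,"ay":0,"az":0},{"x":0,"y":0,"z":0.024,"ax":0,"ay":0,"az":0},{"x":0,"y":0,"z":0.024,"ax":0,"ay":0,"az":0},{"x":0,"y":0,"z":0.024,"ax":0,"ay":0,"az":0}]'
```

```text
clock: 8.55
position: [0.5156, 0.1784, 0.1325]
tcp_rot: [-2.221, -2.221, 0.003]
force: [0.3, 1.1, -0.7]
grip_width: 0.319
gripper_force: 25.0
clock: 9.05
position: [0.5161, 0.1786, 0.1192]
tcp_rot: [-2.221, -2.221, 0.0]
force: [-0.7, 0.4, -1.7]
grip_width: 0.32
gripper_force: 25.0
```

```bash
python3 -m crank '[{"x":0,"y":0,"z":0.0025,"ax":0,"ay":0,"az":0},{"x":0,"y":0,"z":0.005,"ax":0,"ay":0,"az":0},{"x":0,"y":0,"z":0.005,"ax":0,"ay":0,"az":0},{"x":0,"y":0,"z":0.005,"ax":0,"ay":0,"az":0}]'; python3 -c "
from h import *
print(read_state()['force'])
for i in range(4): eyes.capture('wrist'); print(read_state()['force'], read_state()['position'])"
```

```text
clock: 9.45
position: [0.5163, 0.1787, 0.1166]
tcp_rot: [2.221, 2.221, 0.001]
force: [-0.4, 0.2, 3.1]
grip_width: 0.321
gripper_force: 25.0
[-0.40064975  0.18347326  3.0927882 ]
[-0.18382968 -0.61854889  4.64045506] [0.51634201 0.17865324 0.11658288]
[-0.83755722  0.42929626  4.03514534] [0.51635423 0.17863014 0.11658285]
[-0.36591575 -0.54925189  4.95855512] [0.51635368 0.17864139 0.11657728]
[-0.58768835 -0.56288568  4.61036067] [0.51632878 0.17861818 0.11652077]
```

The ejector carries it: about 5 N, with the TCP at z = 0.1165. Now release and retreat.

```bash
python3 -m crank '[{"x":0,"y":0,"z":0,"ax":0,"ay":0,"az":0},{"x":0,"y":0,"z":0,"ax":0,"ay":0,"az":0},{"x":0,"y":0,"z":0,"ax":0,"ay":0,"az":0},{"x":0,"y":0,"z":0,"ax":0,"ay":0,"az":0},{"x":0,"y":0,"z":-0.02,"ax":0,"ay":0,"az":0},{"x":0,"y":0,"z":-0.05,"ax":0,"ay":0,"az":0},{"x":0,"y":0,"z":-0.1,"ax":0,"ay":0,"az":0},{"x":-0.05,"y":0,"z":-0.16,"ax":0,"ay":0,"az":0},{"x":-0.1,"y":0,"z":-0.16,"ax":0,"ay":0,"az":0},{"x":-0.1,"y":0,"z":-0.16,"ax":0,"ay":0,"az":0}]' 0.6
python3 - <<'E'
from h import *
for n in('scene','side'):
    c=eyes.capture(n)
    for t,z in(('arbor_top',.148),('arbor',.095)):
        for r in finder.place_of(n,t):
            px=(r['location'][1]*560,r['location'][0]*420); X=onz(c,px,z)
            if X[1]>0: print(n,t,r['conf'],X.round(4))
P=pose(); print(P[0],read_state()['force']);c=eyes.capture('wrist'); cv2.imwrite('pics/w5.png',c['img'][...,::-1])
for t,z in(('arbor_top',.148),('arbor',.095)):
    for r in finder.place_of('wrist',t)[:2]:
        px=(r['location'][1]*560,r['location'][0]*420); print(t,r['conf'],np.round(px),onz(c,px,z,P).round(4))
E
```

```text
clock: 10.65
position: [0.5166, 0.1164, 0.214]
tcp_rot: [2.222, 2.218, 0.002]
force: [0.0, 0.1, -0.6]
grip_width: 0.596
gripper_force: 0.0
scene arbor_top 0.7 [0.5144 0.1757 0.148 ]
scene arbor 0.7 [0.5158 0.176  0.095 ]
side arbor_top 0.69 [0.525 0.191 0.148]
side arbor 0.62 [0.5136 0.1898 0.095 ]
[0.51593642 0.11930482 0.21196055] [-0.46783971 -0.52510792  0.65060677]
arbor_top 0.92 [283. 141.] [0.5191 0.1808 0.148 ]
arbor 0.83 [277. 138.] [0.5147 0.1805 0.095 ]
```

View pics/w5.png

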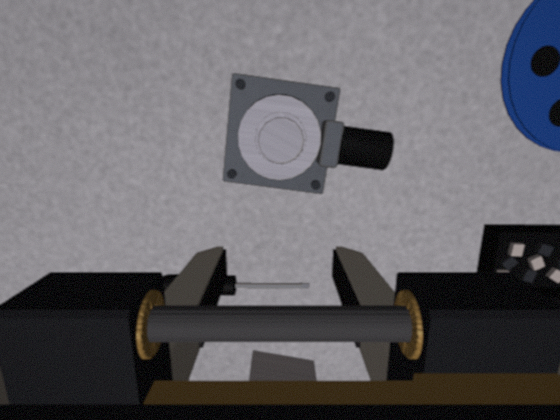

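The arbor stands alone in the socket, almost upright: hub top at about (281,140), head centre at (279,138). Now I'll shut the fingers and come over the top.

```bash
python3 -m crank '[{"x":0.0,"y":0,"z":0,"ax":0,"ay":0,"az":0},{"x":0.0,"y":0,"z":0,"ax":0,"ay":0,"az":0},{"x":0.05,"y":0.001,"z":0,"ax":0,"ay":0,"az":0},{"x":0.102,"y":0.001,"z":0,"ax":0,"ay":0,"az":0},{"x":0.102,"y":0.001,"z":0.03,"ax":0,"ay":0,"az":0},{"x":0.102,"y":0.001,"z":0.06,"ax":0,"ay":0,"az":0},{"x":0.102,"y":0.001,"z":0.075,"ax":0,"ay":0,"az":0},{"x":0.102,"y":0.001,"z":0.075,"ax":0,"ay":0,"az":0},{"x":0.102,"y":0.001,"z":0.075,"ax":0,"ay":0,"az":0}]' 0 10
```

```text
clock: 12.0
position: [0.517, 0.1797, 0.1678]
tcp_rot: [2.222, 2.221, 0.001]
force: [-0.2, 0.5, -0.8]
grip_width: 0.001
gripper_force: 0.0
```

```bash
python3 -m crank '[{"x":0,"y":0,"z":0.01,"ax":0,"ay":0,"az":0},{"x":0,"y":0,"z":0.017,"ax":0,"ay":0,"az":0},{"x":0,"y":0,"z":0.02,"ax":0,"ay":0,"az":0},{"x":0,"y":0,"z":0.0225,"ax":0,"ay":0,"az":0},{"x":0,"y":0,"z":0.025,"ax":0,"ay":0,"az":0},{"x":0,"y":0,"z":0.025,"ax":0,"ay":0,"az":0}]'
python3 -m crank '[{"x":0,"y":0,"z":0.0015,"ax":0,"ay":0,"az":0},{"x":0,"y":0,"z":0.003,"ax":0,"ay":0,"az":0},{"x":0,"y":0,"z":0.003,"ax":0,"ay":0,"az":0}]'
```

```text
clock: 12.6
position: [0.5172, 0.1798, 0.1528]
tcp_rot: [2.221, 2.221, 0.002]
force: [0.7, 0.4, 5.5]
grip_width: 0.005
gripper_force: 2.7
clock: 12.9
position: [0.5173, 0.1798, 0.1512]
tcp_rot: [2.221, 2.221, 0.002]
force: [0.3, -0.0, 6.5]
grip_width: 0.007
gripper_force: 3.2
```

```bash
python3 -m crank '[{"x":0,"y":0,"z":0.0015,"ax":0,"ay":0,"az":0},{"x":0,"y":0,"z":0.003,"ax":0,"ay":0,"az":0},{"x":0,"y":0,"z":0.003,"ax":0,"ay":0,"az":0}]' 0 25
python3 -m crank '[{"x":0,"y":0,"z":0.0015,"ax":0,"ay":0,"az":0},{"x":0,"y":0,"z":0.003,"ax":0,"ay":0,"az":0},{"x":0,"y":0,"z":0.003,"ax":0,"ay":0,"az":0}]'
```

```text
clock: 13.2
position: [0.5174, 0.1798, 0.1495]
tcp_rot: [2.221, 2.221, 0.002]
force: [-0.7, 0.1, 6.2]
grip_width: 0.006
gripper_force: 3.6
clock: 13.5
position: [0.5175, 0.1798, 0.1478]
tcp_rot: [2.221, 2.221, 0.003]
force: [-0.1, -0.9, 8.4]
grip_width: 0.006
gripper_force: 4.2
```

```bash
python3 -m crank '[{"x":0,"y":0,"z":0.0015,"ax":0,"ay":0,"az":0},{"x":0,"y":0,"z":0.003,"ax":0,"ay":0,"az":0},{"x":0,"y":0,"z":0.003,"ax":0,"ay":0,"az":0}]'
python3 -m crank '[{"x":0,"y":0,"z":0.0015,"ax":0,"ay":0,"az":0},{"x":0,"y":0,"z":0.003,"ax":0,"ay":0,"az":0},{"x":0,"y":0,"z":0.003,"ax":0,"ay":0,"az":0}]'
```

```text
clock: 13.8
position: [0.5176, 0.1798, 0.1462]
tcp_rot: [2.22, 2.22, 0.003]
force: [-0.3, -1.6, 9.3]
grip_width: 0.007
gripper_force: 4.8
clock: 14.1
position: [0.5177, 0.1798, 0.1445]
tcp_rot: [2.22, 2.22, 0.003]
force: [-0.9, -0.5, 12.5]
grip_width: 0.004
gripper_force: 5.6
```

```bash
python3 -m crank '[{"x":0,"y":0,"z":0.0015,"ax":0,"ay":0,"az":0},{"x":0,"y":0,"z":0.003,"ax":0,"ay":0,"az":0},{"x":0,"y":0,"z":0.003,"ax":0,"ay":0,"az":0}]'; python3 -c "
from h import *
F=[]
for i in range(4): eyes.capture('side'); F.append(read_state()['force'][2])
print(F,pose()[0])"
```

```text
clock: 14.4
position: [0.5178, 0.1799, 0.1429]
tcp_rot: [2.22, 2.22, 0.004]
force: [-1.1, -1.0, 12.4]
grip_width: 0.006
gripper_force: 6.2
[np.float64(12.156642606825338), np.float64(11.732429366253628), np.float64(12.439479243367895), np.float64(12.42294031968251)] [0.51774871 0.17983839 0.14290121]
```

```bash
python3 -m crank '[{"x":0,"y":0,"z":0.0015,"ax":0,"ay":0,"az":0},{"x":0,"y":0,"z":0.003,"ax":0,"ay":0,"az":0},{"x":0,"y":0,"z":0.003,"ax":0,"ay":0,"az":0}]'; python3 -m crank '[{"x":0,"y":0,"z":0.0015,"ax":0,"ay":0,"az":0},{"x":0,"y":0,"z":0.0015,"ax":0,"ay":0,"az":0}]'
```

```text
clock: 14.9
position: [0.5178, 0.1799, 0.1412]
tcp_rot: [2.22, 2.22, 0.004]
force: [-0.3, -1.3, 13.4]
grip_width: 0.006
gripper_force: 6.5
clock: 15.1
position: [0.5179, 0.1799, 0.1404]
tcp_rot: [2.22, 2.22, 0.004]
force: [-0.8, -1.3, 14.5]
grip_width: 0.006
gripper_force: 7.0
```

```bash
python3 -m crank '[{"x":0,"y":0,"z":0.0012,"ax":0,"ay":0,"az":0},{"x":0,"y":0,"z":0.0025,"ax":0,"ay":0,"az":0},{"x":0,"y":0,"z":0.0025,"ax":0,"ay":0,"az":0}]'; python3 -m crank '[{"x":0,"y":0,"z":0.0015,"ax":0,"ay":0,"az":0},{"x":0,"y":0,"z":0.0015,"ax":0,"ay":0,"az":0}]'
```

```text
clock: 15.4
position: [0.5181, 0.1799, 0.1392]
tcp_rot: [2.22, 2.22, 0.005]
force: [-1.9, -1.2, 17.1]
grip_width: 0.005
gripper_force: 8.3
clock: 15.6
position: [0.5182, 0.18, 0.1385]
tcp_rot: [2.22, 2.22, 0.005]
force: [-0.9, -2.8, 18.9]
grip_width: 0.007
gripper_force: 9.3
```

```bash
python3 -m crank '[{"x":0,"y":0,"z":0.0012,"ax":0,"ay":0,"az":0},{"x":0,"y":0,"z":0.0025,"ax":0,"ay":0,"az":0},{"x":0,"y":0,"z":0.0025,"ax":0,"ay":0,"az":0}]'; python3 -m crank '[{"x":0,"y":0,"z":0.0015,"ax":0,"ay":0,"az":0},{"x":0,"y":0,"z":0.0015,"ax":0,"ay":0,"az":0}]';  python3 -c "
from h import *
F=[]
for i in range(4): eyes.capture('side'); F.append(read_state()['force'][2])
print(F,pose()[0])"
```

```text
clock: 15.9
position: [0.5185, 0.18, 0.1375]
tcp_rot: [2.219, 2.22, 0.006]
force: [-2.0, -2.4, 22.2]
grip_width: 0.006
gripper_force: 11.2
clock: 16.1
position: [0.5187, 0.18, 0.1368]
tcp_rot: [2.219, 2.219, 0.007]
force: [-2.2, -2.1, 25.0]
grip_width: -0.001
gripper_force: 12.2
[np.float64(25.196523304784026), np.float64(24.67544780367962), np.float64(24.534315432318447), np.float64(24.78152116548579)] [0.51867177 0.18003194 0.13683056]
```

```bash
python3 -m crank '[{"x":0,"y":0,"z":0.0012,"ax":0,"ay":0,"az":0},{"x":0,"y":0,"z":0.0012,"ax":0,"ay":0,"az":0},{"x":0,"y":0,"z":0.0012,"ax":0,"ay":0,"az":0},{"x":0,"y":0,"z":0.0012,"ax":0,"ay":0,"az":0}]'; python3 -c "
from h import *
s=read_state();print(s['force'],s['position'])"
python3 -m crank '[{"x":0,"y":0,"z":-0.006,"ax":0,"ay":0,"az":0},{"x":0,"y":0,"z":-0.015,"ax":0,"ay":0,"az":0},{"x":0,"y":0,"z":-0.02,"ax":0,"ay":0,"az":0},{"x":0,"y":0,"z":-0.02,"ax":0,"ay":0,"az":0}]'
python3 -m crank '[{"x":0,"y":0,"z":-0.03,"ax":0,"ay":0,"az":0},{"x":0,"y":0,"z":-0.08,"ax":0,"ay":0,"az":0},{"x":-0.06,"y":0,"z":-0.11,"ax":0,"ay":0,"az":0},{"x":-0.1,"y":0,"z":-0.11,"ax":0,"ay":0,"az":0},{"x":-0.1,"y":0,"z":-0.11,"ax":0,"ay":0,"az":0},{"x":-0.1,"y":0,"z":-0.11,"ax":0,"ay":0,"az":0}]'
python3 - <<'E'
from h import *
P=pose();c=eyes.capture('wrist')
for z,n in((.148,'loose'),(.129,'seated')):print(n,'expected hub px diam',30e-3*c['fx']/(((P[1]@np.array(c['mount'])[:3,:3])[:,2]@(np.array([.517,.18,z])-ray(c,(280,210),P)[0]))))
a=cv2.resize(c['img'][60:220,200:360,::-1],(400,400),interpolation=2)
s=eyes.capture('side');b=cv2.resize(s['img'][150:240,185:275,::-1],(400,400),interpolation=2)
cv2.imwrite('pics/fin.png',np.hstack([a,b])); print(P[0],read_state()['force'])
E
```

```text
clock: 16.7
position: [0.5188, 0.1801, 0.1363]
tcp_rot: [2.219, 2.219, 0.008]
force: [-4.0, -2.7, 28.0]
grip_width: 0.007
gripper_force: 13.2
[-3.99550255 -2.67032839 28.02522435] [0.51882951 0.18005985 0.13634928]
clock: 17.1
position: [0.5168, 0.1798, 0.1454]
tcp_rot: [2.221, 2.221, 0.0]
force: [-0.5, 0.5, -0.5]
grip_width: 0.004
gripper_force: 0.0
clock: 17.7
position: [0.5166, 0.1197, 0.2108]
tcp_rot: [-2.222, -2.22, 0.001]
force: [-1.1, 0.5, -0.0]
grip_width: 0.003
gripper_force: 0.0
loose expected hub px diam 46.65900001247828
seated expected hub px diam 43.012997881183736
[0.51657499 0.11971063 0.21083824] [ 1.25133359  0.92839513 -0.6340601 ]
```

View pics/fin.png

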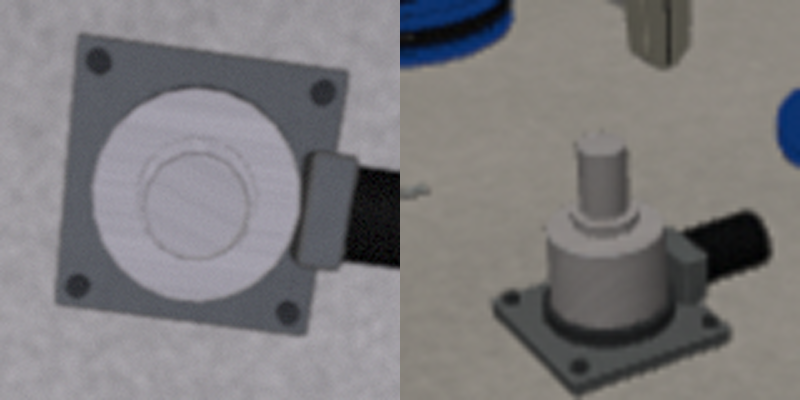

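The arbor stayed down: at TCP z 0.1454, 10 mm below the loose contact height, nothing pushed back. The side crop shows the collar close to the face. One quick check of the lean, using the hub's (197,206) offset from the head (197,194).

```bash
python3 - <<'E'
from h import *
P=pose();c=eyes.capture('wrist')
f=np.array(onz(c,(200+197*.4,60+194*.4),.075,P)); t=onz(c,(200+197*.4,60+206*.4),.128,P)
print(f,t,np.degrees((t-f)[:2]/.053))
for n in('scene','side'):
    eyes.capture(n)
    for q in('hex_arbor','slim_arbor'): print(n,q,[(round(r['conf'],2),np.round(np.array(r['location'])[::-1]*[560,420])) for r in finder.place_of(n,q)[:1]])
E
```

```text
[0.51698471 0.18109425 0.075     ] [0.51709054 0.17984807 0.128     ] [ 0.11440239 -1.34718055]
scene hex_arbor [(0.66, array([246., 164.]))]
scene slim_arbor [(0.51, array([251., 181.]))]
side hex_arbor [(0.86, array([330., 267.]))]
side slim_arbor [(0.58, array([313., 255.]))]
```

```bash
python3 -c "
from rig import order
print(order.close_job())"
```

```text
the job is handed in; nothing more can be done
None
```

The tall-hub arbor stands wedged in the reel drive socket: I tapped it to about 28 N, it stayed down when the hand came away, the other two arbors are still in the rack, and the job was handed in at about 18 s.

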